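Open, stroke and relock a stone box with a thumbwheel code lock

TASK

Roll the three thumbwheels of the stone box to the code 4-2-3, read from left to right as seen from the robot (each wheel's lug shows its station; station 1 is nearest the robot and 5 farthest away). Then slide the lid by its tab all the way open and all the way shut again, to check that its full travel runs freely. Finally lock it by rolling only the left wheel back to 1, leave the other two at 2 and 3, let go of everything, and do not shift the tools lying around.

Things in the scene. Friction and masses are not known exactly. Their poses are not given: they have to be found in the camera images.
- stone_box: Low box for stones fixed to the bench: dark steel base plate 285 x 156 mm (x = -50 to +235), grey sides with aluminium lips (63 mm high), aluminium sliding lid, and in front a row of three brass thumbwheels between dark steel cheeks. Origin on the bench under the middle wheel's axle; x points from the wheels to the lid (roughly away from the robot), y left, z up.
- axle_left (a point): Centre of the left thumbwheel on its axle, 46 mm above the bench; axes as the box's. Each wheel: ribbed brass disc, radius 26 mm, 23 mm wide, with one thumb lug standing out radially to 52 mm from the axle, 9 mm thick (round tip), 16 mm wide along the axle. A fingertip passing above the disc pushes the lug along. Nothing else round the wheels reaches above the disc.
- axle_middle (a point): Centre of the middle thumbwheel on its axle, 46 mm above the bench; axes as the box's. The wheels are 48 mm apart along the box's y. The cheeks beside them (radius 22 mm) bear five small steel ridges at the five stations, reaching 27.5 mm from the axle: the lug points along one of them.
- axle_right (a point): Centre of the right thumbwheel, on its axle, 46 mm above the bench; axes as the box's.
- wheel_left (a joint): Left thumbwheel (largest y of the box), rad: 0 with its lug straight up (station 3), growing as the lug rolls away from the robot (to the box's +x). Stations 1 to 5 are at -0.88, -0.44, 0, +0.44, +0.88; end stops at -0.95 and +0.95. Stiff: it stays where it is left (friction 0.06 N m, about 1.5 N at the lug), without clicks.
- wheel_middle (a joint): Middle thumbwheel (on the box's centre line), rad: 0 with its lug straight up (station 3), growing as the lug rolls away from the robot (to the box's +x). Stations 1 to 5 are at -0.88, -0.44, 0, +0.44, +0.88; end stops at -0.95 and +0.95. Stiff: it stays where it is left (friction 0.06 N m, about 1.5 N at the lug), without clicks.
- wheel_right (a joint): Right thumbwheel (smallest y of the box), rad: 0 with its lug straight up (station 3), growing as the lug rolls away from the robot (to the box's +x). Stations 1 to 5 are at -0.88, -0.44, 0, +0.44, +0.88; end stops at -0.95 and +0.95. Stiff: it stays where it is left (friction 0.06 N m, about 1.5 N at the lug), without clicks.
- lid (a joint): Sliding lid, value in m: 0 shut (fully home, front edge near the wheels), 0.070 fully open (slid along the box's +x, away from the wheels); hard stops at both ends, about 2.5 N of friction. With any wheel more than about 0.2 rad off the code 4-2-3 it is blocked after 3 mm of travel.
- lid_tab (a point): Middle of the top edge of the lid's upright steel tab, 92 mm above the bench; axes as the box's. The tab is 8 mm thick along x, 60 mm wide along y, and rises 34 mm from the lid's flat top (58 mm above the bench), with a foot 20 mm along x and 4 mm high. With the lid shut it is 100 mm behind the wheels' axle. Push it from either side or pinch it.
- round_tin: Bystander, leave alone: loose round brass tin, 60 mm across, 27 mm high; origin under its centre.
- steel_block: Bystander, leave alone: loose square steel bench block, 63 x 63 x 20 mm; origin under its centre.

How it is judged:
By the outcome, as a careful person would: the job done as asked, in the order asked, and still so for the second after the job is handed in, with the robot touching nothing.
It also fails if it takes over 54 s, if anything falls off the work surface, if the arm or the gripper's body presses on something with over 40 N, if the wrist force passes 120 N, or if a joint passes its speed limit or range.

ROBOT

A 6-joint arm with a two-finger parallel gripper is mounted at the origin on a cart in front of the work surface, level with it; the furniture and walls round the work are solid. World frame = base frame: x ahead of the robot, y to its left, z up, the work surface at z = 0. Lengths are in m, angles in rad, forces in N, time in s.
With the tool pointing down it reaches from about 0.4 to 0.925 m from the base axis. Payload 12.5 kg.
Tool frame: the origin (TCP) lies midway between the tips of the shut fingers; the grasp point (between the pads) lies 19 mm behind it; z points along the fingers, y is the line along which they close (so a half turn about z gives the same grasp; the last joint's range is limited). The gripper opens to 95 mm and grips with 3 to 60 N. Pads are 20 mm wide; open, the fingers measure 119 mm over their backs; the gripper's body (75 mm by 180 mm) begins 59 mm behind the grasp point.
Start: joints at [1.1, 0.491, 1.559, -0, 1.092, -0.106], TCP at [0.223, 0.584, 0.215] pointing down, gripper open.
Joint ranges: [-3.1, 3.1], [-0.84, 2.19], [0.05, 2.79], [-1.13, 4.28], [0.06, 2.93], [-2.69, 2.69]. Speed limits (rad/s): [2.22, 2.22, 2.79, 3.14, 3.14, 3.14].

INTERFACE

Orientations are given as a unit quaternion [x, y, z, w].
In Python, from rig import manip gives the robot as it stands.
- The arm moves only by the shell command python3 -m jog 'ROWS' [FORCE]. ROWS is JSON, one flat list of numbers, 7 for each row, row after row: the turn, a rotation vector about the tool's x, y, z normalised to -1 to 1, where 1 is pi/2 rad, then the shift along the tool's x, y, z normalised to -1 to 1, where 1 is 60 cm, then the closure in counts, from 0 (fully open) to 255 (shut). A call has 1 to 8 rows; each row is the pose to reach, as a shift and turn from the pose commanded when the call began, along the tool's axes at that moment; what a row does not reach only later rows make up. A row lasts 1/8 s, in which the tool goes at most 62.5 mm and 10.7 degrees, less where a joint would pass 70% of its speed; a pose out of reach is approached as far as the arm can. A call with a number of a shift or a turn outside -1 to 1 is refused whole. A call with a gripper value outside its range is refused whole. The fingers move at their own pace and stop on an object; FORCE is the grip in N (left out, the last holds). Time passes only in rows, so rows that repeat a pose let the fingers close. It gives the time, the measured TCP pose, the force, the opening and the grip force at its end, in the units of the state.
- manip.sense(): the state, without advancing time (a new reading comes with each control period).
- manip.get_image(name): name is "scene" or "top" or "wrist"; returns a dict with "pixels" (420x560x3 uint8, red, green, blue), "fx", "fy", "cx", "cy" (pixels), "rvec" (rotation vector, rad) and "tvec" (3), from world to camera coordinates, as OpenCV has them. Camera axes: x right, y down, z forward; pixel columns grow to the right and rows downward; lengths in m; the calibration is good to about 2 mm. The wrist camera is an equidistant fisheye: a pixel r from the principal point sees the ray r / f radians off the axis. A picture is of the moment at which its call begins. There is no depth.
- manip.finish_job(): hands the job in; it is judged then, once.
The state is a dict: "t": time; "joint_pos": joint angles; "joint_velocities": joint speeds; "joint_efforts": joint torques, N m; "tcp_pos": TCP position; "ee_rot": TCP orientation; "wrist_force": force on the tool from outside, world axes, zero at the start; "ft_torque": the same for the moment, N m; "grip_width": finger opening in m; "grip_force": force on a finger pad.
Only numpy, scipy, OpenCV 4.12 (cv2) and the standard library are available. Lean on these libraries where they do the work, as an engineer would, in place of code of your own. Each camera call takes 0.05 s, during which the arm holds its last target. There are 200 camera calls.

## Working session

There is one attempt and no reset: what is moved stays moved. The work goes in short steps, Python scripts to look and compute and a shell command to move; the robot and the scene stay as the last step left them, time stands still between calls to the robot, and variables do not carry over. Pictures are saved under pics/ and viewed, at most 10 in all, crops included, and the job is handed in when it is done.

```bash
ls; mkdir -p pics
python3 - <<'E'
from rig import manip
import cv2,json
for n in("scene","top"):
    im=manip.get_image(n);p=im.pop("pixels");cv2.imwrite(f"pics/{n}0.png",p[:,:,::-1]);print({k:(v.tolist() if hasattr(v,'tolist') else v) for k,v in im.items()})
print(manip.sense())
E
```

```text
pics
{'fx': 386.65785905981784, 'fy': 386.65785905981784, 'cx': 276.9486766639096, 'cy': 208.5510225620209, 'rvec': [1.8425011052072333, -0.8355098164272626, 0.5683725948729593], 'tvec': [-0.3790604901144728, 0.2238774034631877, 0.5543438664325089]}
{'fx': 381.28937750674896, 'fy': 381.28937750674896, 'cx': 272.5730292968556, 'cy': 209.4898318037476, 'rvec': [2.1811514934139007, -2.1827262252270057, 0.10211988130016837], 'tvec': [-0.05785560463188197, 0.5159113893436547, 0.8799566445506326]}
{'t': 0.1, 'joint_pos': array([ 1.10044631e+00,  4.91505302e-01,  1.55935298e+00,  1.62839764e-08,
        1.09171675e+00, -1.05603264e-01]), 'joint_velocities': array([ 3.96791992e-05, -1.08587823e-03, -1.65795752e-03,  2.61598079e-04,
       -1.56501552e-03, -7.47990716e-04]), 'joint_efforts': array([ 3.40554674e-03, -6.13625908e+01, -2.58612281e+01,  6.94249361e-02,
        4.69224597e-02, -3.30317380e-05]), 'tcp_pos': array([0.22283427, 0.58371054, 0.21412868]), 'ee_rot': array([ 1.81364082e-01,  9.83415898e-01, -4.70959916e-04, -1.39510841e-04]), 'wrist_force': array([ 0.33635465, -0.12018388, -0.52847504]), 'ft_torque': array([ 0.01972968, -0.02536924,  0.04752863]), 'grip_force': 0.0, 'grip_width': 0.09495360093206429}
```

View pics/top0.png

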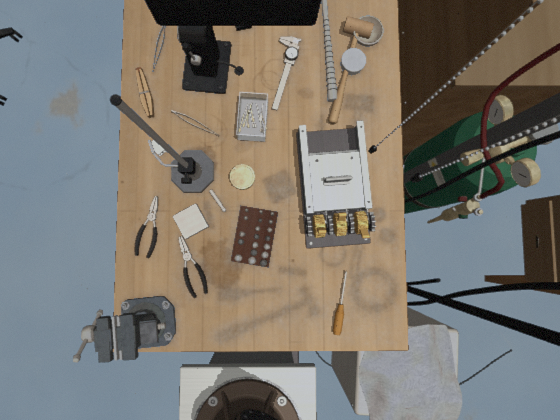

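View pics/scene0.png

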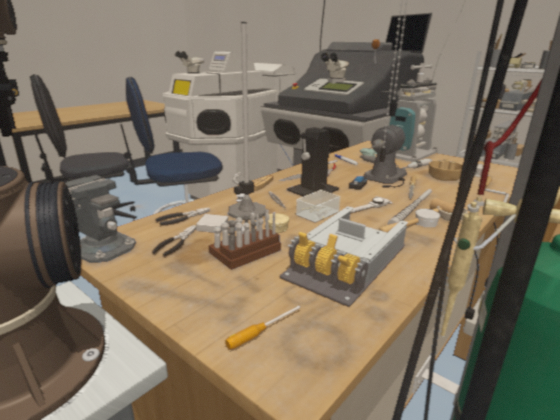

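The top view shows the box with wheels at about (320/341/363, 224), the tab at (337,180), and the plate front edge near row 243. The scene view shows the wheels at about (302,250), (322,255) and (349,267). I'll zoom in on both.

Run:
```python
import cv2,numpy as np
a=cv2.imread("pics/top0.png")[110:260,280:400]; b=cv2.imread("pics/scene0.png")[200:300,270:420]
a=cv2.resize(a,None,fx=4,fy=4,interpolation=cv2.INTER_CUBIC)  #480x600
b=cv2.resize(b,None,fx=5,fy=5,interpolation=cv2.INTER_CUBIC)
cv2.imwrite("pics/top0c.png",a);cv2.imwrite("pics/scene0c.png",b)
```

```text
(no output)
```

View pics/top0c.png

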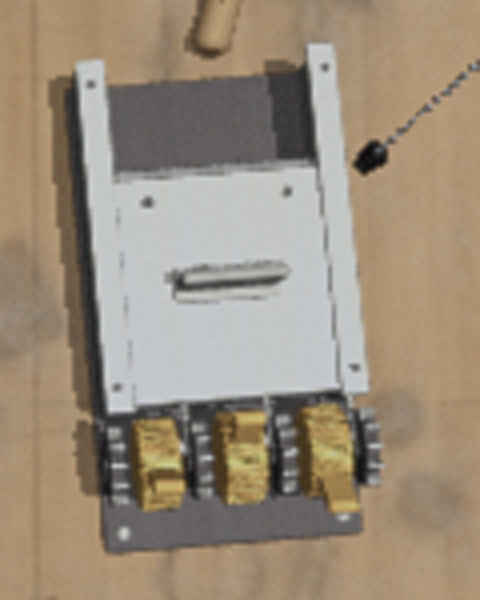

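View pics/scene0c.png

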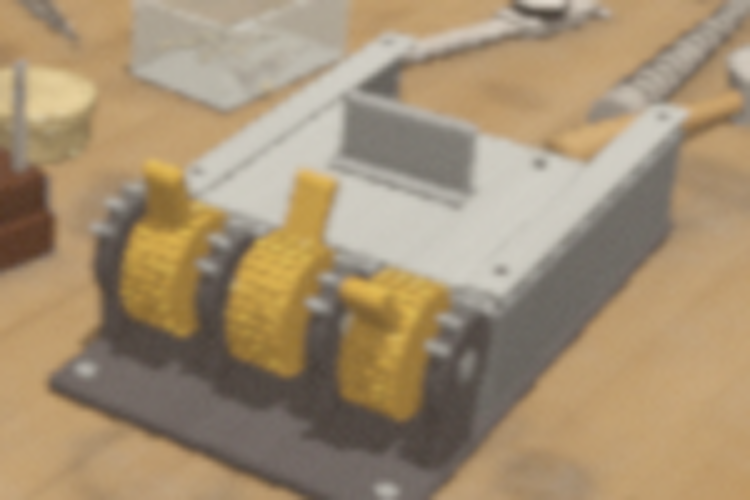

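The top crop shows the plate's front corners at crop (105,552) and (362,530), and the tab at (180–290, 272). The left lug leans slightly toward the robot, the middle one leans away, and the right one leans strongly toward the robot. I'll fit the box pose and the wheel angles together.

```bash
cat > h.py <<'E'
import numpy as np,cv2
from scipy.spatial.transform import Rotation as R
C={'t':(386.0*0+381.289,272.573,209.49,[2.1811514934139007,-2.1827262252270057,0.10211988130016837],[-0.05785560463188197,0.5159113893436547,0.8799566445506326]),
's':(386.658,276.949,208.551,[1.8425011052072333,-0.8355098164272626,0.5683725948729593],[-0.3790604901144728,0.2238774034631877,0.5543438664325089])}
def proj(c,P):
    f,cx,cy,r,t=C[c];K=np.array([[f,0,cx],[0,f,cy],[0,0,1.]])
    return cv2.projectPoints(np.array(P,float).reshape(-1,1,3),np.array(r),np.array(t),K,None)[0][:,0]
def box2w(p,P):
    P=np.atleast_2d(P);return np.c_[P[:,:2]@np.array([[np.cos(p[2]),np.sin(p[2])],[-np.sin(p[2]),np.cos(p[2])]])+p[:2],P[:,2]]
E
python3 - <<'E'
from h import *
from scipy.optimize import least_squares
T=lambda u,v:(280+u/4,110+v/4); S=lambda u,v:(270+u/5,200+v/5)
def model(p):
    x0,y0,yaw,q1,q2,q3,w,a,b,zp=p
    tip=lambda q,y:(.050*np.sin(q),y,.046+.050*np.cos(q))
    L=[('t',(-.05,.078,zp),T(105,552)),('t',(-.05,-.078,zp),T(362,530)),
    ('t',(b,w,.063),T(77,62)),('t',(b,-w,.063),T(331,43)),('t',(a,-w,.063),T(367,390)),('t',(a,w,.063),T(108,412)),
    ('t',(.1,.03,.092),T(180,278)),('t',(.1,-.03,.092),T(290,269)),
    ('s',(-.05,.078,zp),S(52,382)),('s',(b,-w,.063),S(685,115)),('s',(.1,.03,.092),S(345,95)),('s',(.1,-.03,.092),S(473,130)),
    ('t',tip(q1,.048),T(165,478)),('t',tip(q2,0),T(238,418)),('t',tip(q3,-.048),T(343,503)),
    ('s',tip(q1,.048),S(165,172)),('s',tip(q2,0),S(318,180)),('s',tip(q3,-.048),S(350,288))]
    return L
def res(p):
    return np.concatenate([proj(c,box2w(p,P))[0]-o for c,P,o in model(p)])
r=least_squares(res,[.5,-.15,0,0,.3,-.6,.07,.03,.22,.004],loss='soft_l1')
print(np.round(r.x,4));print(np.round(res(r.x).reshape(-1,2),1).tolist())
p=r.x
print(box2w(p,[[0,.048,.046],[0,0,.046],[0,-.048,.046],[.1,0,.092]]))
for q in(-.88,-.44,0,.44,.88):
  for y in(.048,0,-.048):
    P=box2w(p,[.05*np.sin(q),y,.046+.05*np.cos(q)])
    a=(proj('t',P)[0]-[280,110])*4;b=(proj('s',P)[0]-[270,200])*5
    print(q,y,np.round(a),np.round(b))
np.save('box.npy',p)
E
```

```text
[ 0.4799 -0.2118  0.078  -0.231   0.4201 -0.7278  0.0741  0.0309  0.233
  0.0028]
[[-0.5, 0.4], [-0.1, 0.7], [0.1, 0.1], [0.5, 0.0], [0.3, 0.2], [-0.1, -0.2], [0.5, -0.5], [0.1, -0.4], [-2.5, -0.1], [-0.5, -1.9], [-0.4, -2.1], [0.3, -1.6], [0.8, 0.6], [2.9, -0.6], [-0.0, 1.0], [-0.0, -2.2], [-0.7, -1.4], [2.0, -0.1]]
[[ 0.4761258  -0.16392339  0.046     ]
 [ 0.47986528 -0.21177751  0.046     ]
 [ 0.48360476 -0.25963162  0.046     ]
 [ 0.57956135 -0.20398693  0.092     ]]
-0.88 0.048 [168. 531.] [124. 226.]
-0.88 0 [255. 524.] [234. 265.]
-0.88 -0.048 [341. 517.] [352. 307.]
-0.44 0.048 [169. 499.] [151. 178.]
-0.44 0 [257. 492.] [260. 215.]
-0.44 -0.048 [344. 485.] [377. 255.]
0 0.048 [167. 459.] [181. 147.]
0 0 [255. 452.] [289. 182.]
0 -0.048 [343. 446.] [406. 220.]
0.44 0.048 [162. 421.] [209. 139.]
0.44 0 [249. 414.] [316. 173.]
0.44 -0.048 [337. 407.] [430. 209.]
0.88 0.048 [156. 392.] [230. 154.]
0.88 0 [242. 385.] [334. 188.]
0.88 -0.048 [328. 378.] [447. 224.]
```

```bash
cat >> h.py <<'E'
def rows(*wps):
    """box waypoints (x,y,z mm[,yaw of tool y rel. box y, deg]) -> turn z, shift xyz in jog units from the current pose"""
    from rig import manip
    p=np.load('box.npy'); s=manip.sense(); R0=R.from_quat(s['ee_rot']); q=[0,0,np.pi]
    for w in wps:
        P=box2w(p,np.array(w[:3])/1e3)[0]
        ya=p[2]+np.radians(w[3] if len(w)>3 else 0)
        Rt=R.from_matrix(np.array([[-np.cos(ya),-np.sin(ya),0],[-np.sin(ya),np.cos(ya),0],[0,0,-1]]).T.T) if 0 else R.from_euler('z',ya)*R.from_matrix(np.diag([-1.,1,-1]))
        t=(R0.inv()*Rt).as_rotvec()/(np.pi/2); d=R0.inv().apply(P-s['tcp_pos'])/.6
        print(w,'turn',np.round(t,4),'shift',np.round(d,4),'mm',round(np.linalg.norm(d)*600))
def here():
    from rig import manip
    p=np.load('box.npy'); s=manip.sense();d=s['tcp_pos'][:2]-p[:2];c,n=np.cos(p[2]),np.sin(p[2])
    print('t',round(s['t'],2),'box mm',np.round([1e3*(c*d[0]+n*d[1]),1e3*(-n*d[0]+c*d[1]),1e3*s['tcp_pos'][2]],1),'F',np.round(s['wrist_force'],1),'w',round(s['grip_width'],4))
E
python3 - <<'E'
from h import *
def ground(u,v,z=0):
    f,cx,cy,r,t=C['t'];Rm=cv2.Rodrigues(np.array(r))[0];o=-Rm.T@np.array(t);d=Rm.T@np.array([(u-cx)/f,(v-cy)/f,1]);return np.round(o+d*(z-o[2])/d[2],3)
for n,u,v in(('stand',190,170),('vise',125,330),('rack',255,235),('screwdr',340,300),('chain',373,150),('hammer',333,118),('microscope',205,60)):print(n,ground(u,v))
for z in(.2,.3,.4,.5):print('rodtop',ground(116,100,z))
p=np.load('box.npy');d=np.array([.43,.10])-p[:2];c,n=np.cos(p[2]),np.sin(p[2]);print(d,1e3*(c*d[0]+n*d[1]),1e3*(-n*d[0]+c*d[1]))
here();rows((-26,314,230),(-90,-48,140),(-60,-48,78))
E
```

```text
stand [0.615 0.143 0.   ]
vise [0.233 0.289 0.   ]
rack [ 0.456 -0.016  0.   ]
screwdr [ 0.302 -0.219  0.   ]
chain [ 0.665 -0.306  0.   ]
hammer [ 0.745 -0.208  0.   ]
microscope [0.894 0.11  0.   ]
rodtop [0.714 0.247 0.2  ]
rodtop [0.676 0.205 0.3  ]
rodtop [0.638 0.164 0.4  ]
rodtop [0.6   0.123 0.5  ]
[-0.04986528  0.31177751] -25.4244554670663 314.71472535750195
t 0.1 box mm [-194.3  813.1  214.1] F [ 0.3 -0.1 -0.5] w 0.095
(-26, 314, 230) turn [-6.000e-04 -2.000e-04 -2.819e-01] shift [-0.6098 -0.6315 -0.0259] mm 527
(-90, -48, 140) turn [-6.000e-04 -2.000e-04 -2.819e-01] shift [-0.7719 -1.2222  0.1247] mm 871
(-60, -48, 78) turn [-6.000e-04 -2.000e-04 -2.819e-01] shift [-0.8171 -1.2007  0.228 ] mm 882
```

```bash
python3 -m jog '[0,0,-0.07,-0.1,-0.105,-0.03,255,0,0,-0.14,-0.2,-0.21,-0.03,255,0,0,-0.21,-0.27,-0.28,-0.03,255,0,0,-0.282,-0.34,-0.35,-0.03,255,0,0,-0.282,-0.41,-0.425,-0.03,255,0,0,-0.282,-0.48,-0.5,-0.03,255,0,0,-0.282,-0.545,-0.565,-0.03,255,0,0,-0.282,-0.61,-0.63,-0.03,255]' 20
python3 - <<'E'
from h import *
here();rows((-90,-48,140),(-62,-48,77),(-14.5,-48,77))
E
```

```text
t: 1.1
tcp_pos: [0.4193, 0.1235, 0.2327]
ee_rot: [-0.039, 0.999, 0.0, 0.0]
wrist_force: [0.6, -0.1, 0.3]
grip_width: 0.0206
grip_force: 0.0
t 1.1 box mm [-34.3 338.9 232.7] F [ 0.6 -0.1  0.3] w 0.0206
(-90, -48, 140) turn [0.0001 0.0002 0.0002] shift [ 0.0932 -0.6449  0.1544] mm 402
(-62, -48, 77) turn [0.0001 0.0002 0.0002] shift [ 0.0465 -0.6449  0.2594] mm 418
(-14.5, -48, 77) turn [0.0001 0.0002 0.0002] shift [-0.0326 -0.6449  0.2594] mm 418
```

```bash
python3 -m jog '[0,0,0,0.01,-0.1,0,255,0,0,0,0.03,-0.2,0.03,255,0,0,0,0.05,-0.3,0.06,255,0,0,0,0.07,-0.4,0.09,255,0,0,0,0.09,-0.5,0.12,255,0,0,0,0.09,-0.58,0.14,255,0,0,0,0.09,-0.6,0.14,255,0,0,0,0.09,-0.6,0.14,255]'
python3 - <<'E'
from h import *
here();rows((-90,-48,140),(-62,-48,77),(-14.5,-48,77))
E
```

```text
t: 2.1
tcp_pos: [0.3929, -0.2377, 0.1484]
ee_rot: [-0.038, 0.999, 0.0, -0.0]
wrist_force: [-0.0, -0.1, -0.2]
grip_width: 0.0005
grip_force: 0.0
t 2.1 box mm [-88.7 -19.1 148.4] F [-0.  -0.1 -0.2] w 0.0005
(-90, -48, 140) turn [ 0.0004 -0.0003 -0.0007] shift [ 0.0021 -0.0482  0.014 ] mm 30
(-62, -48, 77) turn [ 0.0004 -0.0003 -0.0007] shift [-0.0446 -0.0482  0.119 ] mm 82
(-14.5, -48, 77) turn [ 0.0004 -0.0003 -0.0007] shift [-0.1237 -0.0481  0.119 ] mm 107
```

```bash
python3 -m jog '[0,0,0,0,-0.048,0.02,255,0,0,0,-0.045,-0.048,0.08,255,0,0,0,-0.045,-0.048,0.119,255,0,0,0,-0.045,-0.048,0.119,255,0,0,0,-0.07,-0.048,0.119,255,0,0,0,-0.095,-0.048,0.119,255,0,0,0,-0.12,-0.048,0.119,255,0,0,0,-0.12,-0.048,0.119,255]'
python3 - <<'E'
from h import *
from rig import manip
here()
w=manip.get_image("wrist");cv2.imwrite("pics/w1.png",w["pixels"][:,:,::-1]);print({k:np.array(v).tolist() for k,v in w.items() if k!="pixels"})
rows((-14.5,-48,77),(-62,-48,77),(-62,48,77))
E
```

```text
t: 3.1
tcp_pos: [0.4687, -0.2607, 0.0777]
ee_rot: [-0.04, 0.999, -0.001, 0.001]
wrist_force: [-0.9, -0.1, 1.2]
grip_width: 0.0006
grip_force: 0.0
t 3.1 box mm [-15.  -47.9  77.7] F [-0.9 -0.1  1.2] w 0.0006
{'fx': 325.19226210127806, 'fy': 325.19226210127806, 'cx': 280.4190975898156, 'cy': 211.9544401463846, 'rvec': [-2.0056563674272394, -2.173452426206763, -0.27500185438337477], 'tvec': [0.2966929400791129, -0.42687211049100665, 0.14695223207380553]}
(-14.5, -48, 77) turn [-0.0004  0.0006  0.0007] shift [-0.002  -0.0004  0.0008] mm 1
(-62, -48, 77) turn [-0.0004  0.0006  0.0007] shift [ 0.0772 -0.0003  0.0007] mm 46
(-62, 48, 77) turn [-0.0004  0.0006  0.0007] shift [0.077  0.1597 0.0006] mm 106
```

View pics/w1.png

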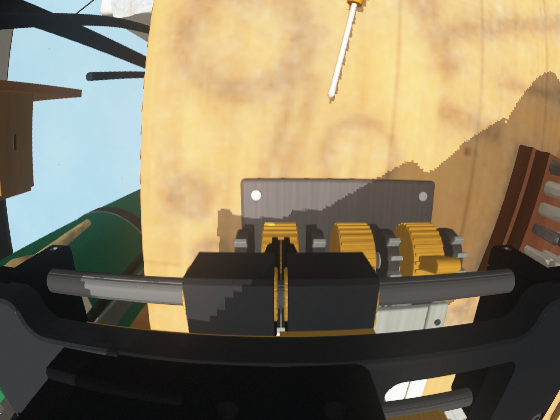

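The wrist view shows the closed fingers centred on the right wheel at about (281,240), and the left lug at (440,262). The alignment is good, so I'll do the left wheel next.

```bash
python3 -m jog '[0,0,0,0.078,0,0,255,0,0,0,0.078,0.08,0,255,0,0,0,0.078,0.16,0,255,0,0,0,0.05,0.16,0,255,0,0,0,0.03,0.16,0,255,0,0,0,0.0,0.16,0,255,0,0,0,-0.024,0.16,0,255,0,0,0,-0.024,0.16,0,255]'
python3 - <<'E'
from h import *
here()
rows((-0.4,48,77),(-40,48,77),(-40,48,120),(50,0,120),(50,0,77),(0.4,0,77))
E
```

```text
t: 4.15
tcp_pos: [0.475, -0.1644, 0.0769]
ee_rot: [-0.039, 0.999, -0.0, 0.0]
wrist_force: [-1.1, 0.4, -0.1]
grip_width: 0.0007
grip_force: 0.0
t 4.15 box mm [-1.2 47.6 76.9] F [-1.1  0.4 -0.1] w 0.0007
(-0.4, 48, 77) turn [-0.0001  0.0004  0.0001] shift [-0.0013  0.0007 -0.0001] mm 1
(-40, 48, 77) turn [-0.0001  0.0004  0.0001] shift [ 0.0647  0.0007 -0.0001] mm 39
(-40, 48, 120) turn [-0.0001  0.0004  0.0001] shift [ 0.0646  0.0007 -0.0718] mm 58
(50, 0, 120) turn [-0.0001  0.0004  0.0001] shift [-0.0854 -0.0793 -0.0717] mm 82
(50, 0, 77) turn [-0.0001  0.0004  0.0001] shift [-0.0853 -0.0793 -0.    ] mm 70
(0.4, 0, 77) turn [-0.0001  0.0004  0.0001] shift [-0.0027 -0.0793 -0.0001] mm 48
```

```bash
python3 -m jog '[0,0,0,0.02,0,-0.04,255,0,0,0,0.02,0,-0.075,255,0,0,0,-0.03,-0.05,-0.075,255,0,0,0,-0.085,-0.079,-0.075,255,0,0,0,-0.085,-0.079,-0.04,255,0,0,0,-0.085,-0.079,0,255,0,0,0,-0.085,-0.079,0,255,0,0,0,-0.06,-0.079,0,255]'; python3 -m jog '[0,0,0,0.02,0,0,255,0,0,0,0.04,0,0,255,0,0,0,0.057,0,0,255,0,0,0,0.057,0,0,255]'
python3 - <<'E'
from h import *
here()
rows((0.4,0,77),(30,0,77),(30,0,130),(-130,0,160))
E
```

```text
t: 5.15
tcp_pos: [0.5139, -0.2087, 0.0778]
ee_rot: [-0.039, 0.999, -0.0, 0.001]
wrist_force: [2.5, 0.2, 2.6]
grip_width: 0.0003
grip_force: 1.6
t: 5.65
tcp_pos: [0.4786, -0.2111, 0.0773]
ee_rot: [-0.039, 0.999, 0.0, -0.0]
wrist_force: [-0.2, -0.5, 0.6]
grip_width: 0.0003
grip_force: 0.0
t 5.65 box mm [-1.2  0.8 77.3] F [-0.2 -0.5  0.6] w 0.0003
(0.4, 0, 77) turn [ 0.0003 -0.0005 -0.0002] shift [-0.0027 -0.0013  0.0006] mm 2
(30, 0, 77) turn [ 0.0003 -0.0005 -0.0002] shift [-0.052  -0.0013  0.0005] mm 31
(30, 0, 130) turn [ 0.0003 -0.0005 -0.0002] shift [-0.0519 -0.0013 -0.0878] mm 61
(-130, 0, 160) turn [ 0.0003 -0.0005 -0.0002] shift [ 0.2148 -0.0013 -0.1376] mm 153
```

```bash
python3 -m jog '[0,0,0,-0.02,0,-0.04,255,0,0,0,-0.03,0,-0.1,255,0,0,0,-0.11,0,-0.12,255,0,0,0,-0.115,0,-0.12,255,0,0,0,-0.115,0,-0.12,255]'
python3 - <<'E'
from h import *
from rig import manip
here()
w=manip.get_image("wrist");s=manip.get_image("scene")
def pw(P):
    X=cv2.Rodrigues(np.array(w["rvec"]))[0]@P+np.array(w["tvec"]);r=np.hypot(X[0],X[1]);th=np.arctan2(r,X[2]);return X[:2]/r*th*w["fx"]+[w["cx"],w["cy"]]
p=np.load('box.npy')
A=cv2.resize(w["pixels"][90:260,190:460,::-1].copy(),None,fx=2.9,fy=2.9,interpolation=cv2.INTER_CUBIC)
B=cv2.resize(s["pixels"][200:300,270:420,::-1].copy(),None,fx=5,fy=5,interpolation=cv2.INTER_CUBIC)
for y,q in((.048,.44),(0,-.44),(-.048,0)):
  for dq,c in((-.2,(255,0,0)),(0,(0,0,255)),(.2,(0,255,0))):
    P=box2w(p,[.0475*np.sin(q+dq),y,.046+.0475*np.cos(q+dq)])[0]
    a=(pw(P)-[190,90])*2.9;b=(proj('s',P)[0]-[270,200])*5
    cv2.circle(A,tuple(int(v) for v in a),3,c,-1);cv2.circle(B,tuple(int(v) for v in b),3,c,-1)
cv2.imwrite("pics/A.png",A);cv2.imwrite("pics/B.png",B)
rows((70,0,72),(156,0,72))
E
```

```text
t: 6.28
tcp_pos: [0.5478, -0.2053, 0.1485]
ee_rot: [-0.039, 0.999, 0.0, -0.001]
wrist_force: [0.5, 0.8, -0.2]
grip_width: 0.0005
grip_force: 0.0
t 6.28 box mm [ 68.2   1.2 148.5] F [ 0.5  0.8 -0.2] w 0.0005
(70, 0, 72) turn [ 0.0006 -0.001   0.    ] shift [-0.0039 -0.0018  0.1276] mm 77
(156, 0, 72) turn [ 0.0006 -0.001   0.    ] shift [-0.1472 -0.0018  0.1274] mm 117
```

View pics/A.png

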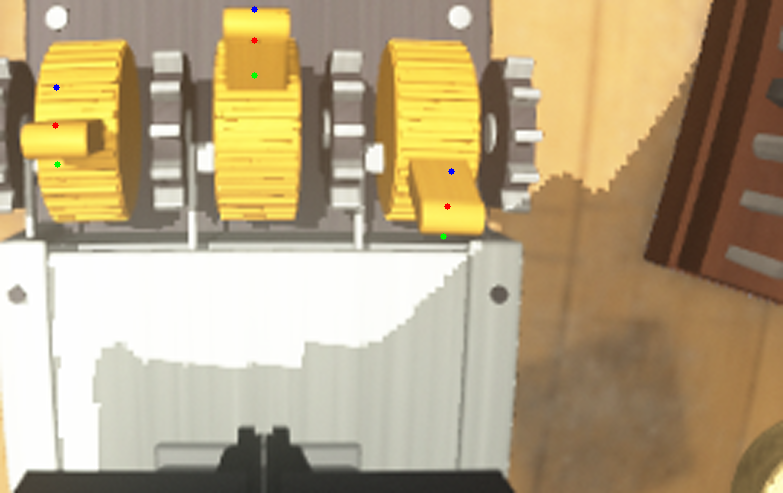

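View pics/B.png

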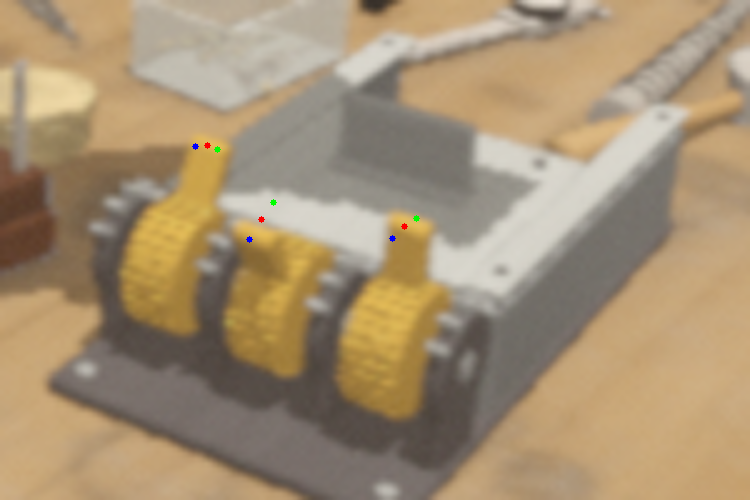

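In the wrist crop the lug tips are at (452,213), (256,25) and (60,138). Each is slightly past its red target mark. I'll check for camera bias against the cheek ridges, seen near (347; 62, 97, 130, 166, 206).

Run:
```python
from h import *
from rig import manip
w=manip.get_image("wrist");p=np.load('box.npy')
def pw(P):
    X=cv2.Rodrigues(np.array(w["rvec"]))[0]@P+np.array(w["tvec"]);r=np.hypot(X[0],X[1]);th=np.arctan2(r,X[2]);return (X[:2]/r*th*w["fx"]+[w["cx"],w["cy"]]-[190,90])*2.9
for y in(.072,.024,-.024):
  print(y,[np.round(pw(box2w(p,[.0275*np.sin(q),y,.046+.0275*np.cos(q)])[0])).tolist() for q in(-.88,-.44,0,.44,.88)])
print([np.round(pw(box2w(p,[p[7],s*p[6],.063])[0])).tolist() for s in(1,-1)])
# gray profiles down cheek columns
g=cv2.cvtColor(w["pixels"],cv2.COLOR_RGB2GRAY)
A=cv2.resize(g[90:260,190:460],None,fx=2.9,fy=2.9,interpolation=cv2.INTER_CUBIC)
from scipy.signal import find_peaks
for a,b in((155,180),(335,358),(512,530)):
    m=A[40:230,a:b].mean(1);print(a,find_peaks(m,prominence=8)[0]+40)
```

```text
0.072 [[518.0, 54.0], [525.0, 87.0], [526.0, 130.0], [522.0, 173.0], [514.0, 205.0]]
0.024 [[345.0, 47.0], [347.0, 80.0], [348.0, 125.0], [346.0, 169.0], [344.0, 202.0]]
-0.024 [[166.0, 47.0], [164.0, 80.0], [163.0, 125.0], [164.0, 169.0], [168.0, 202.0]]
[[519.0, 239.0], [-7.0, 239.0]]
155 [ 57  90 122 133 144 177 206]
335 [ 56  90 133 177 206]
512 [ 64  96 105 135 152 179 197]
```

The ridges read about 8 px lower than predicted, the same bias as the lugs. After correcting for it, the wheels sit at 4-2-3 within about 0.05 rad. Next I'll open the lid.

```bash
python3 -m jog '[0,0,0,-0.004,0,0.07,255,0,0,0,-0.004,0,0.127,255,0,0,0,-0.004,0,0.127,255,0,0,0,-0.03,0,0.127,255,0,0,0,-0.06,0,0.127,255,0,0,0,-0.09,0,0.127,255,0,0,0,-0.115,0,0.127,255,0,0,0,-0.14,0,0.127,255]'; python3 -m jog '[0,0,0,0,0,0,255,0,0,0,-0.005,0,0,255]';python3 - <<'E'
from h import *
here()
E
```

```text
t: 7.42
tcp_pos: [0.6334, -0.1992, 0.0744]
ee_rot: [-0.039, 0.999, -0.0, 0.001]
wrist_force: [-3.7, -1.0, 2.4]
grip_width: 0.0003
grip_force: 1.7
t: 7.68
tcp_pos: [0.6352, -0.1988, 0.0735]
ee_rot: [-0.039, 0.999, -0.0, 0.0]
wrist_force: [-3.2, -0.6, 0.4]
grip_width: 0.0003
grip_force: 2.1
t 7.67 box mm [155.8   0.8  73.5] F [-3.2 -0.6  0.4] w 0.0003
```

Pushing freely at about 3 N. I'll continue in small steps to the stop.

```bash
python3 -m jog '[0,0,0,-0.003,0,0,255,0,0,0,-0.003,0,0,255]'; python3 -m jog '[0,0,0,-0.002,0,0,255,0,0,0,-0.002,0,0,255]'|grep -E "pos|force:"; python3 -m jog '[0,0,0,-0.002,0,0,255,0,0,0,-0.002,0,0,255]'|grep -E "pos|force:"
```

```text
t: 7.92
tcp_pos: [0.6354, -0.1988, 0.0734]
ee_rot: [-0.039, 0.999, 0.0, -0.001]
wrist_force: [-8.3, -0.3, 6.2]
grip_width: -0.0001
grip_force: 4.3
tcp_pos: [0.6354, -0.1988, 0.0733]
wrist_force: [-15.2, -2.0, 9.2]
grip_force: 7.5
tcp_pos: [0.6355, -0.1987, 0.0733]
wrist_force: [-22.0, -2.3, 11.7]
grip_force: 10.6
```

Opened fully against its stop, with the force rising and no movement. Before moving behind the tab I'll work out where the hanging chain's end is.

Run:
```python
from h import *
f,cx,cy,r,t=C['t'];Rm=cv2.Rodrigues(np.array(r))[0];o=-Rm.T@np.array(t)
for n,u,v in(('end',373,150),('chain',460,70)):
  d=Rm.T@np.array([(u-cx)/f,(v-cy)/f,1])
  for z in(0,.1,.2,.3,.4,.5,.6):
    P=o+d*(z-o[2])/d[2];print(n,np.round(P,3),np.round(proj('s',P)[0]))
here();rows((150,0,74),(150,0,125),(205,0,125),(205,0,72),(114,0,72))
from rig import manip
cv2.imwrite("pics/s2.png",manip.get_image("scene")["pixels"][:,:,::-1])
```

```text
end [ 0.665 -0.306  0.   ] [409. 260.]
end [ 0.64  -0.278  0.1  ] [398. 218.]
end [ 0.616 -0.25   0.2  ] [387. 172.]
end [ 0.591 -0.223  0.3  ] [374. 120.]
end [ 0.567 -0.195  0.4  ] [359.  62.]
end [ 0.542 -0.167  0.5  ] [343.  -3.]
end [ 0.518 -0.14   0.6  ] [324. -77.]
chain [ 0.869 -0.53   0.   ] [546. 260.]
chain [ 0.823 -0.478  0.1  ] [527. 218.]
chain [ 0.776 -0.426  0.2  ] [506. 172.]
chain [ 0.729 -0.374  0.3  ] [482. 121.]
chain [ 0.683 -0.322  0.4  ] [456.  63.]
chain [ 0.636 -0.27   0.5  ] [426.  -2.]
chain [ 0.589 -0.218  0.6  ] [392. -75.]
t 8.43 box mm [156.2   0.9  73.3] F [-22.   -2.3  11.7] w 0.0006
(150, 0, 74) turn [ 0.0012 -0.0049  0.0001] shift [ 0.0103 -0.0015 -0.001 ] mm 6
(150, 0, 125) turn [ 0.0012 -0.0049  0.0001] shift [ 0.011  -0.0013 -0.086 ] mm 52
(205, 0, 125) turn [ 0.0012 -0.0049  0.0001] shift [-0.0807 -0.0013 -0.0868] mm 71
(205, 0, 72) turn [ 0.0012 -0.0049  0.0001] shift [-0.0813 -0.0015  0.0016] mm 49
(114, 0, 72) turn [ 0.0012 -0.0049  0.0001] shift [ 0.0703 -0.0014  0.0027] mm 42
```

View pics/s2.png

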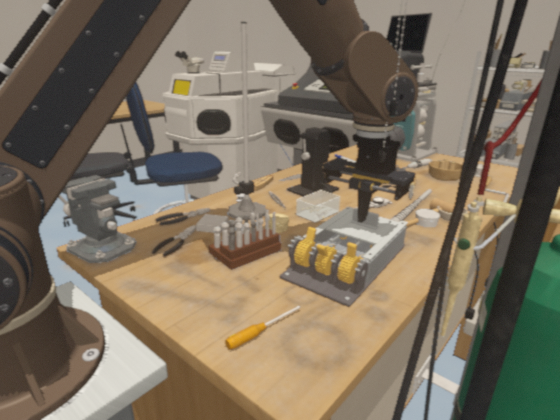

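The scene shows the fingers at the tab around (365,205), with clear space around the hand. Next I'll move over to the far side of the tab.

```bash
python3 -m jog '[0,0,0,0.02,0,0,255,0,0,0,0.02,0,-0.06,255,0,0,0,0.01,0,-0.09,255,0,0,0,-0.05,0,-0.09,255,0,0,0,-0.078,0,-0.09,255,0,0,0,-0.078,0,-0.04,255,0,0,0,-0.078,0,0,255,0,0,0,-0.078,0,0,255]'
python3 - <<'E'
from h import *
here();rows((114,0,72))
E
```

```text
t: 9.48
tcp_pos: [0.685, -0.1946, 0.0714]
ee_rot: [-0.039, 0.999, 0.001, -0.001]
wrist_force: [0.4, 0.4, -0.1]
grip_width: 0.0006
grip_force: 0.0
t 9.47 box mm [205.9   1.1  71.4] F [ 0.4  0.4 -0.1] w 0.0006
(114, 0, 72) turn [ 0.0009 -0.0016  0.    ] shift [ 0.1531 -0.0018 -0.0006] mm 92
```

```bash
python3 -m jog '[0,0,0,0.025,0,0,255,0,0,0,0.05,0,0,255,0,0,0,0.075,0,0,255,0,0,0,0.1,0,0,255,0,0,0,0.125,0,0,255,0,0,0,0.142,0,0,255,0,0,0,0.15,0,0,255,0,0,0,0.15,0,0,255]';  python3 -m jog '[0,0,0,0.003,0,0,255,0,0,0,0.003,0,0,255]'|grep -E "pos|force:"; python3 -m jog '[0,0,0,0.002,0,0,255,0,0,0,0.002,0,0,255]'|grep -E "pos|force:";  python3 -c "
from h import *
here()"
```

```text
t: 10.48
tcp_pos: [0.5969, -0.2022, 0.0739]
ee_rot: [-0.039, 0.999, -0.0, 0.001]
wrist_force: [3.3, 0.5, 2.2]
grip_width: 0.0004
grip_force: 1.6
tcp_pos: [0.5968, -0.2023, 0.0739]
wrist_force: [11.4, 1.4, 1.6]
grip_force: 5.7
tcp_pos: [0.5967, -0.2023, 0.074]
wrist_force: [17.2, 3.7, -1.2]
grip_force: 8.8
t 10.97 box mm [117.2   0.3  74. ] F [17.2  3.7 -1.2] w 0.0005
```

```bash
python3 -m jog '[0,0,0,-0.012,0,0,255,0,0,0,-0.012,0,-0.06,255,0,0,0,-0.01,0,-0.122,255,0,0,0,0.04,0,-0.124,255,0,0,0,0.077,0,-0.124,255,0,0,0,0.077,0,-0.124,255,0,0,0,0.077,0,-0.124,255]'
python3 - <<'E'
from h import *
from rig import manip
here()
w=manip.get_image("wrist")
A=cv2.imread("pics/A.png");D=cv2.resize(w["pixels"][90:260,190:460,::-1].copy(),None,fx=2.9,fy=2.9,interpolation=cv2.INTER_CUBIC)
cv2.imwrite("pics/cmp.png",np.hstack([A[:,:395],D[:,:395]]))
E
```

```text
t: 11.85
tcp_pos: [0.5477, -0.2059, 0.1474]
ee_rot: [-0.039, 0.999, 0.0, -0.0]
wrist_force: [0.6, 0.0, 0.1]
grip_width: 0.0005
grip_force: 0.0
t 11.85 box mm [ 68.1   0.6 147.4] F [0.6 0.  0.1] w 0.0005
```

View pics/cmp.png

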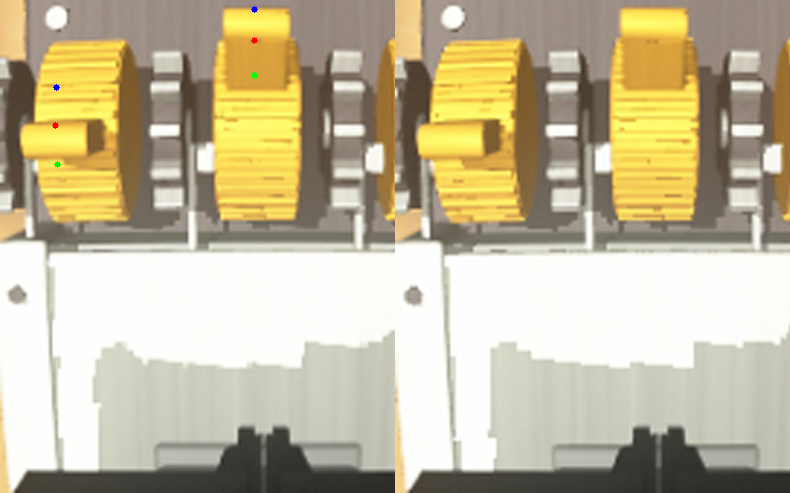

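The lid's front edge is at crop row 252 both before and after, so the lid is fully shut, and the wheels haven't changed. Now I'll pull the left wheel to station 1.

```bash
python3 -m jog '[0,0,0,0.03,0.079,0,255,0,0,0,0.03,0.079,0.06,255,0,0,0,0.03,0.079,0.117,255,0,0,0,0.03,0.079,0.117,255,0,0,0,0.055,0.079,0.117,255,0,0,0,0.08,0.079,0.117,255,0,0,0,0.105,0.079,0.117,255,0,0,0,0.13,0.079,0.117,255]';python3 -c "
from h import *
here();rows((-19.5,48,77))"
```

```text
t: 12.9
tcp_pos: [0.4647, -0.1648, 0.0778]
ee_rot: [-0.039, 0.999, -0.0, 0.0]
wrist_force: [2.0, -0.2, 0.1]
grip_width: 0.0007
grip_force: 0.9
t 12.9 box mm [-11.4  48.   77.8] F [ 2.  -0.2  0.1] w 0.0007
(-19.5, 48, 77) turn [-0.0003  0.0006 -0.0001] shift [0.0134 0.     0.0012] mm 8
```

Finish the pull, back off, and return to the viewing pose.

```bash
python3 -m jog '[0,0,0,0.012,0,0.001,255,0,0,0,0.012,0,0.001,255,0,0,0,0,0,0,255,0,0,0,-0.01,0,-0.06,255,0,0,0,-0.07,-0.04,-0.116,255,0,0,0,-0.132,-0.079,-0.116,255,0,0,0,-0.132,-0.079,-0.116,255,0,0,0,-0.132,-0.079,-0.116,255]'
python3 - <<'E'
from h import *
from rig import manip
here()
w=manip.get_image("wrist");p=np.load('box.npy')
D=cv2.resize(w["pixels"][60:260,190:460,::-1].copy(),None,fx=2.9,fy=2.9,interpolation=cv2.INTER_CUBIC)
def pw(P):
    X=cv2.Rodrigues(np.array(w["rvec"]))[0]@P+np.array(w["tvec"]);r=np.hypot(X[0],X[1]);th=np.arctan2(r,X[2]);return (X[:2]/r*th*w["fx"]+[w["cx"],w["cy"]]-[190,60])*2.9
for q in(-.95,-.88,-.8,-.7):
    a=pw(box2w(p,[.0475*np.sin(q),.048,.046+.0475*np.cos(q)])[0])+[0,8];print(q,a.round());cv2.circle(D,tuple(int(v) for v in a),3,(0,0,255) if q==-.88 else (255,0,0),-1)
cv2.imwrite("pics/fin.png",D)
E
```

```text
t: 13.9
tcp_pos: [0.5479, -0.2051, 0.1461]
ee_rot: [-0.039, 0.999, 0.0, -0.001]
wrist_force: [0.4, -0.2, 0.3]
grip_width: 0.0006
grip_force: 0.0
t 13.9 box mm [ 68.4   1.4 146.1] F [ 0.4 -0.2  0.3] w 0.0006
-0.95 [440.  73.]
-0.88 [442.  79.]
-0.8 [444.  87.]
-0.7 [447.  99.]
```

View pics/fin.png

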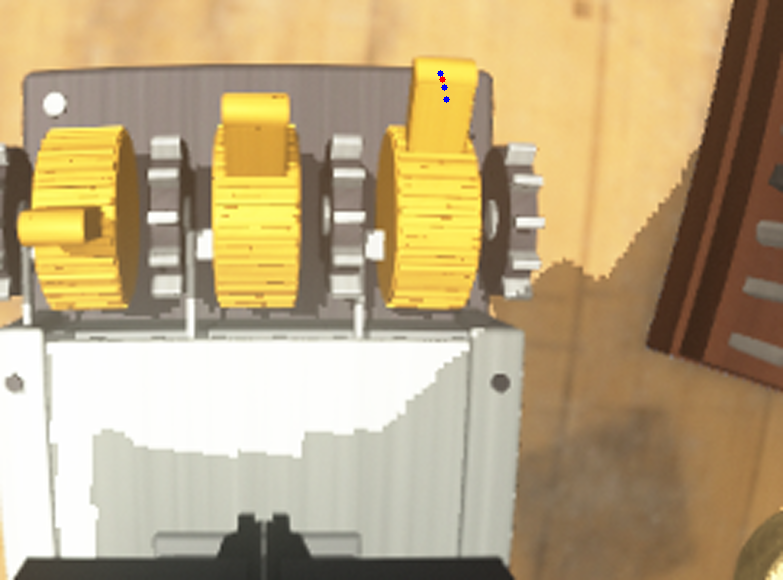

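The left lug's tip is at about (445,70), which is station 1, within 0.07 rad and short of or at the end stop. The middle and right lugs, at (256,108) and (60,226), are unchanged. The lid is shut and the gripper is clear of everything.

```bash
python3 -c "
from rig import manip
print(manip.finish_job())"
```

```text
the job is handed in; nothing more can be done
None
```

The job is handed in, with no verdict returned: I set the code to 4-2-3, slid the lid fully open and fully shut, then rolled the left wheel back to 1 with the other two left at 2 and 3. It took about 14 s, touched no loose tools, and ended with the gripper clear of everything.

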